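# Lock the archive's document chest

### The job

Lock the document chest: with a fingertip, gently push the three-armed handle on its lid round until the red arm points squarely at the red dot (not the green one), then press the blue lock button fully down and let it come back up. Only push: do not grip the handle or lift it off its spindle, and leave the stamp, the tape, the mug and the hole punch where they stand.

Things in the scene. Friction and masses are not known exactly. Their poses are not given: they have to be found in the camera images.
- hub (a point): Point on the vertical axis of the three-armed handle on the lid, at the arms' mid-height, 26 mm above the lid. Its x axis runs out along the red arm and turns with it; z is up. The black hub is 48 mm across, its top 46 mm above the lid. The handle (0.6 kg with its spindle) is held down by its weight only and could be lifted 40 mm: do not.
- red_tip (a point): Point on the red arm's centre line, 90 mm from the axis, 26 mm above the lid. The three arms are level round bars 120 degrees apart, 12 mm thick with 17 mm thick ends, reaching 96 mm from the axis; this one is red all along, the other two are black. The gap under them is 17 mm at the ends, 20 mm elsewhere.
- handle (a joint): Angle of the handle in the chest's frame: 0 when the red arm points along the chest's +x, growing anticlockwise seen from above, stops at -2.3 and +2.3. It turns against friction of about 0.18 N m (about 2.5 N pushed 70 mm out) and stays where it is left.
- red_dot: Flat red disc on the lid, 28 mm across, 3 mm high, origin at the centre of its underside: where the red arm must point. It lies about 115 mm from the handle's axis, beyond the arms' ends, to one side of the red arm at the start; the green one is on the other side. The short way round to it never meets a stop.
- green_dot: Green disc of the same size: the unlocked direction, not the one wanted.
- lock_button_top (a point): Centre of the top face of the blue round lock button (44 mm across, in a black housing 60 mm across and 12 mm high) on the lid; its top is 23 mm above the lid, 16 mm when fully down; it lies 190 mm from the handle's axis. It moves with the button; pressed straight down.
- lock_button (a joint): Travel of the lock button: 0 up, 0.007 m fully down, which takes about 5 N. It springs back up.
- chest: Grey steel chest, flat lid shut, fixed: 300 mm (x) by 420 mm (y) by 150 mm high, origin at the centre of its underside, +x pointing roughly away from the robot. In its frame the handle's axis is at x 0, y -40 mm, the button at x 0, y +150 mm, the lid at z 150 mm.
- stamp: Loose black hand stamp with a wooden ball grip on the lid, 45 x 30 mm, 56 mm high, origin under its centre. Leave it alone.
- tape: Loose roll of yellow tape lying on the lid, 64 mm across, 24 mm high, origin under its centre. Leave it alone.
- mug: Loose white mug on the table beside the chest, 80 mm across, 95 mm high, origin under its centre. Leave it alone.
- punch: Loose blue and steel hole punch on the table beside the chest, 125 x 100 mm, 60 mm high, origin under its centre. Leave it alone.

How it is judged:
By the outcome, as a careful person would: the job done as asked, in the order asked, and still so for the second after the job is handed in, with the robot touching nothing.
It also fails if it takes over 51 s, if anything falls off the work surface, if the arm or the gripper's body presses on something with over 40 N, if the wrist force passes 120 N, or if a joint passes its speed limit or range.

### The arm

A 6-joint arm with a two-finger parallel gripper is mounted at the origin on the work surface. World frame = base frame: x ahead of the robot, y to its left, z up, the work surface at z = 0. Lengths are in m, angles in rad, forces in N, time in s.
With the tool pointing down it reaches from about 0.25 to 0.725 m from the base axis. Payload 4 kg.
Tool frame: the origin (TCP) lies between the finger pads; the fingertips stand tips_ahead ahead of it and the grasp point (between the pads) lies 3 mm ahead of it (tips_ahead is the distance from the TCP to the fingertips, in m); z points along the fingers, y is the line along which they close (so a half turn about z gives the same grasp; the last joint's range is limited). The gripper opens to 85 mm and grips with 20 to 120 N. Pads are 22 mm wide; open, the fingers measure 114 mm over their backs; the gripper's body (76 mm by 85 mm) begins 54 mm behind the grasp point. The pads swing forward as they close: fully open they stand 13 mm farther back than shut.
Start: joints at [-1.283, 0.241, 0.005, 1.335, 0, 1.571], TCP at [0.142, -0.479, 0.253] pointing down, gripper open.
Joint ranges: [-2.72, 2.72], [-1.05, 1.87], [-1.09, 1.28], [-1.99, 2.15], [-1.42, 1.44], [-3.14, 3.14]. Speed limits (rad/s): [2.79, 2.79, 3.14, 3.14, 3.14, 3.14].

### API

Orientations are given as a rotation vector (axis times angle).
In Python, from rig import get_obs, camera, camera_params, sign_off, tips_ahead gives the robot as it stands. The module is installed in compiled form; this text tells all that it offers.
- The arm moves only by the tool apply_moves, never from a script. Its argument "steps" is a list of rows, each a list of 7 numbers: the finger opening in m, from 0 to 0.0854, then the shift along the tool's x, y, z in m, then the turn, a rotation vector about the tool's x, y, z in rad. A call has exactly 5 rows; each row is the pose to reach, as a shift and turn from the pose commanded when the call began, along the tool's axes at that moment; what a row does not reach only later rows make up. A row lasts 1/8 s, in which the tool goes at most 62.5 mm and 10.7 degrees, less where a joint would pass 70% of its speed; a pose out of reach is approached as far as the arm can. A call with a gripper value outside its range is refused whole. The fingers move at their own pace and stop on an object; "force" is the grip in N (left out, the last holds). Time passes only in rows, so rows that repeat a pose let the fingers close, or fill a call up. It gives the time, the measured TCP pose, the force, the opening and the grip force at its end, in the units of the state.
- get_obs(): the state, without advancing time (a new reading comes with each control period).
- camera(name): name is "scene" or "top" or "wrist"; returns the picture (400x640x3 uint8, red, green, blue); there is no depth.
- camera_params(name): a dict with "K" (3x3 intrinsics, pixels), "cam_to_world" (4x4, takes a point from camera to world coordinates). Camera axes: x right, y up, looking along -z (the intrinsics and any distortion apply to the point x, -y, -z); pixel columns grow to the right and rows downward; lengths in m; the calibration is good to about 2 mm. A picture is of the moment at which its call begins: read the wrist's pose just before it. camera_params takes no time and is no camera call; for the wrist camera it gives the pose at the moment of the call.
- sign_off(): hands the job in; it is judged then, once.
The state is a dict: "clock": time; "joint_positions": joint angles; "qd": joint speeds; "joint_efforts": joint torques, N m; "tcp_pos": TCP position; "orientation": TCP orientation; "contact_force": force on the tool from outside, world axes, zero at the start; "ft_torque": the same for the moment, N m; "finger_gap": opening from 0.0 (shut) to 1.0 (fully open); "finger_force": force on a finger pad.
Only numpy, scipy, OpenCV 4.12 (cv2) and the standard library are available. Lean on these libraries where they do the work, as an engineer would, in place of code of your own. Each camera call takes 0.05 s, during which the arm holds its last target. There are 200 camera calls.

## Working session

There is one attempt and no reset: what is moved stays moved. The work goes in short steps, Python scripts to look and compute and a tool call to move; the robot and the scene stay as the last step left them, time stands still between calls to the robot, and variables do not carry over. Pictures are saved under pics/ and viewed, at most 10 in all, crops included, and the job is handed in when it is done.

Besides the shell and the picture viewer there is one more tool, called after "Emit:" in YAML: its name, and indented under it one key for each argument. apply_moves: Moves the arm, as the interface text tells. Its arguments: {"type":"object","properties":{"steps":{"type":"array","items":{"type":"array","items":{"type":"number"}}},"force":{"type":"number"}},"required":["steps"]}

```bash
mkdir -p pics
cat > h.py <<'E'
import numpy as np, cv2
from rig import *
def ray(name,uv,z,P=None):
    P=P or camera_params(name);K=P["K"];T=np.array(P["cam_to_world"])
    d=np.linalg.inv(K)@np.array([uv[0],uv[1],1.]);d=T[:3,:3]@np.array([d[0],-d[1],-d[2]])
    o=T[:3,3];return o+d*(z-o[2])/d[2]
def save(n,f):
    im=camera(n);cv2.imwrite("pics/"+f,im[:,:,::-1]);return im
E
python3 - <<'E'
from h import *
for n in("scene","top"):save(n,n+".png");p=camera_params(n);print(p)
print(get_obs(),tips_ahead)
E
```

```text
{'K': array([[506.43881995,   0.        , 314.4592832 ],
       [  0.        , 506.43881995, 193.86584125],
       [  0.        ,   0.        ,   1.        ]]), 'cam_to_world': array([[ 0.71148343, -0.52925935,  0.46225087,  1.25438696],
       [ 0.70269938,  0.53794304, -0.46565101, -0.62764832],
       [-0.00221449,  0.65612637,  0.75464778,  1.21413068],
       [ 0.        ,  0.        ,  0.        ,  1.        ]])}
{'K': array([[406.444737  ,   0.        , 318.43745635],
       [  0.        , 406.444737  , 200.48520348],
       [  0.        ,   0.        ,   1.        ]]), 'cam_to_world': array([[-3.29542657e-04,  9.88039101e-01, -1.54203199e-01,
         4.26092826e-01],
       [-9.99836949e-01, -3.10961594e-03, -1.77877841e-02,
         2.50597087e-02],
       [-1.80545389e-02,  1.54172195e-01,  9.87879025e-01,
         1.13255260e+00],
       [ 0.00000000e+00,  0.00000000e+00,  0.00000000e+00,
         1.00000000e+00]])}
{'clock': 0.1, 'joint_positions': array([-1.28298817e+00,  2.41363433e-01,  3.85473916e-03,  1.33519055e+00,
       -3.07395962e-05,  1.57082698e+00]), 'qd': array([ 0.0003873 , -0.00203918,  0.00268518, -0.00086835,  0.00018265,
        0.00108079]), 'joint_efforts': array([-9.18563601e-04, -3.73138726e+01,  2.53009683e+01,  1.08785508e-02,
       -2.61122511e-05,  2.84083242e-06]), 'tcp_pos': array([ 0.14176903, -0.47893574,  0.25248744]), 'orientation': array([-3.10726754e+00, -4.50212251e-01,  4.76207341e-04]), 'contact_force': array([ 0.31289196, -0.3881518 ,  0.43858735]), 'ft_torque': array([-0.00290713,  0.02395068,  0.04622535]), 'finger_force': 0.0, 'finger_gap': 1.000346725580134} 0.022
```

View pics/top.png

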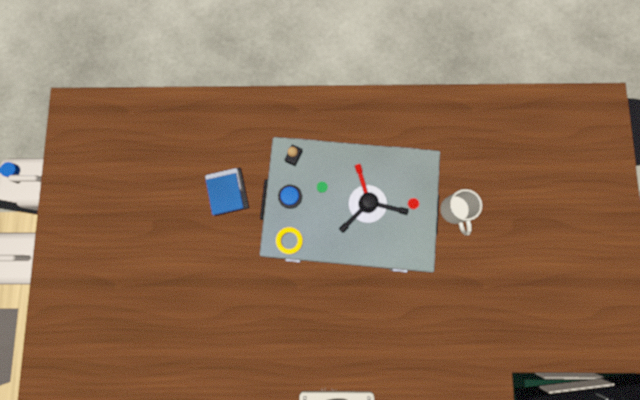

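View pics/scene.png

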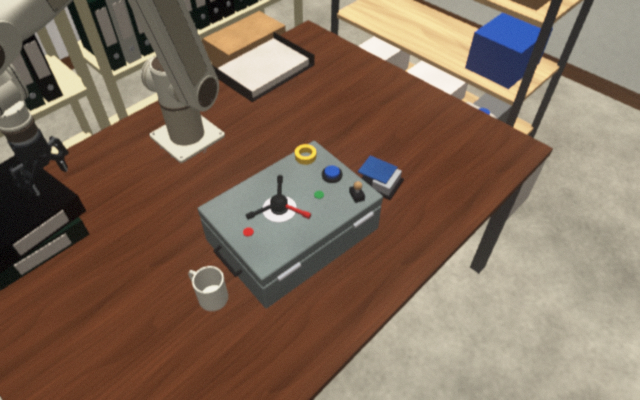

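The top view shows the hub at about (369,203), the red arm tip at (359,168), the red dot at (413,203), the green dot at (322,187) and the button at (290,196). The red dot lies clockwise from the red arm. The scene view agrees.

```bash
cat > m.py <<'E'
from h import *
def blobs(im,mask,amin=15):
    n,l,s,c=cv2.connectedComponentsWithStats(mask.astype(np.uint8));return [(s[i,4],c[i]) for i in range(1,n) if s[i,4]>=amin],l
def masks(im):
    h=cv2.cvtColor(im,cv2.COLOR_RGB2HSV).astype(int);H,S,V=h[...,0],h[...,1],h[...,2]
    return dict(red=((H<6)|(H>174))&(S>190)&(V>90),green=(H>45)&(H<85)&(S>120),blue=(H>100)&(H<125)&(S>150)&(V>80),yellow=(H>22)&(H<34)&(S>180)&(V>120))
E
python3 - <<'E'
from m import *
Z=dict(red=.153,green=.153,blue=.173,yellow=.174)
for n in("top","scene"):
    im=camera(n)
    for k,mk in masks(im).items():
        for a,c in blobs(im,mk)[0]:
            if a<900: print(n,k,a,c.round(1),ray(n,c,Z[k]).round(4), "arm z176",ray(n,c,.176).round(4) if k=="red" else "")
# top: lid corners via grey mask, hub
im=camera("top");h=cv2.cvtColor(im,cv2.COLOR_RGB2HSV).astype(int)
ys,xs=np.where(masks(im)["red"][130:215,345:380]);p=np.c_[xs+345,ys+130]
w=np.array([ray("top",q,.176)[:2] for q in p]);print("red arm fit",cv2.fitLine(w.astype(np.float32),cv2.DIST_L2,0,.001,.001).ravel(), w.min(0),w.max(0))
print("hub",ray("top",(369,202),.196))
g=im.astype(int).sum(2);print(im[150,330],im[180,430],im[300,300])
lid=((im[...,2].astype(int)-im[...,0])>5)&(g>200);lid=cv2.morphologyEx(lid.astype(np.uint8),cv2.MORPH_CLOSE,np.ones((9,9)))
n,l,s,c=cv2.connectedComponentsWithStats(lid);i=l[150,330]
cn=cv2.findContours((l==i).astype(np.uint8),0,2)[0];r=cv2.minAreaRect(max(cn,key=len))
b=cv2.boxPoints(r);print(b,np.array([ray("top",q,.15) for q in b]).round(4))
E
```

```text
top red 79 [360.5 175.9] [ 0.6398 -0.0608  0.153 ] arm z176 [ 0.6348 -0.0588  0.176 ]
top red 67 [412.9 203.1] [ 0.5719 -0.1866  0.153 ] arm z176 [ 0.5685 -0.1816  0.176 ]
top green 78 [321.6 186.6] [0.6135 0.0349 0.153 ] arm z176 
top green 240 [532.3 381.4] [ 0.1636 -0.4408  0.153 ] arm z176 
top blue 174 [  8.6 169.1] [0.6563 0.8025 0.173 ] arm z176 
top blue 273 [289.2 195.2] [0.5888 0.1124 0.173 ] arm z176 
top yellow 243 [288.9 239.9] [0.4819 0.1119 0.174 ] arm z176 
scene red 26 [247.8 231.7] [ 0.5723 -0.1879  0.153 ] arm z176 [ 0.5871 -0.1974  0.176 ]
scene green 17 [93.5  0.8] [-0.7994  0.1398  0.153 ] arm z176 
scene green 19 [96.3  4.6] [-0.7627  0.1321  0.153 ] arm z176 
scene green 42 [318.5 194.4] [0.6137 0.0336 0.153 ] arm z176 
scene blue 16 [485.1 110.2] [0.7555 0.6456 0.173 ] arm z176 
scene blue 498 [377.  169.3] [0.6784 0.2053 0.173 ] arm z176 
scene blue 131 [331.8 171.1] [0.5917 0.11   0.173 ] arm z176 
red arm fit [ 0.96385515  0.26642692  0.6347621  -0.05867225] [ 0.59553971 -0.06897266] [ 0.66170423 -0.04821963]
hub [ 0.56834814 -0.07569735  0.196     ]
[151 164 159] [151 159 156] [135  89  57]
[[259.377   257.85248]
 [270.44257 136.13116]
 [443.1065  151.82788]
 [432.04095 273.5492 ]] [[ 0.4405  0.1846  0.15  ]
 [ 0.7436  0.1634  0.15  ]
 [ 0.7006 -0.2665  0.15  ]
 [ 0.4035 -0.2263  0.15  ]]
```

Two views agree on the dots to about 2 mm. The hub is near (0.571,-0.075), the red arm is at about +15.5°, and the red dot is at about -90° in world yaw. I'll move over, closing the fingers on the way, and look from near.

Emit:
apply_moves:
  steps:
    - [0,0.05,-0.025,-0.04,0,0,0.1]
    - [0,0.1,-0.05,-0.08,0,0,0.2]
    - [0,0.148,-0.075,-0.08,0,0,0.287]
    - [0,0.197,-0.1,-0.08,0,0,0.287]
    - [0,0.246,-0.125,-0.08,0,0,0.287]
  force: 30

```text
clock: 0.88
tcp_pos: [0.3435, -0.2883, 0.3336]
orientation: [3.141, 0.001, 0.001]
contact_force: [0.7, -0.3, 0.2]
finger_gap: 0.001
finger_force: 0.0
```

Run:
```python
from h import *
o=get_obs();print(o["clock"],o["tcp_pos"],o["orientation"],o["finger_gap"],o["joint_positions"])
print(camera_params("wrist"))
```

```text
0.875 [ 0.34350824 -0.28834308  0.33364053] [3.14092033e+00 1.29527852e-03 1.29319566e-03] 0.000666710466170912 [-6.98321413e-01  1.15508747e-01  5.88621002e-02  1.51308707e+00
  1.53239646e-05  2.44244647e+00]
{'K': array([[305.37802327,   0.        , 313.24146446],
       [  0.        , 305.37802327, 196.94658959],
       [  0.        ,   0.        ,   1.        ]]), 'cam_to_world': array([[ 1.28070256e-03,  9.45314629e-01,  3.26157342e-01,
         4.27833708e-01],
       [-9.99999080e-01,  1.35673610e-03, -5.64484451e-06,
        -2.88737766e-01],
       [-4.47845595e-04, -3.26157035e-01,  9.45315497e-01,
         4.55633869e-01],
       [ 0.00000000e+00,  0.00000000e+00,  0.00000000e+00,
         1.00000000e+00]])}
```

Emit:
apply_moves:
  steps:
    - [0,0.043,-0.041,0,0,0,0]
    - [0,0.086,-0.082,0,0,0,0]
    - [0,0.129,-0.123,0,0,0,0]
    - [0,0.172,-0.164,0,0,0,0]
    - [0,0.215,-0.205,0,0,0,0]

```text
clock: 1.5
tcp_pos: [0.5584, -0.083, 0.3332]
orientation: [3.141, 0.002, 0.0]
contact_force: [-0.3, -0.9, 1.2]
finger_gap: -0.003
finger_force: 0.0
```

Emit:
apply_moves:
  steps:
    - [0,0.03,-0.03,0,0,0,0]
    - [0,0.06,-0.058,0,0,0,0]
    - [0,0.06,-0.058,0,0,0,0]
    - [0,0.06,-0.058,0,0,0,0]
    - [0,0.06,-0.058,0,0,0,0]

```text
clock: 2.12
tcp_pos: [0.6165, -0.0275, 0.3338]
orientation: [3.141, -0.001, 0.0]
contact_force: [-0.8, -0.5, 0.7]
finger_gap: -0.0
finger_force: 0.0
```

```bash
cat > w.py <<'E'
from m import *
import sys
o=get_obs();P=camera_params("wrist");im=save("wrist",sys.argv[1])
print(o["clock"],o["tcp_pos"].round(4),o["contact_force"].round(1))
Z=dict(red=.153,green=.153,blue=.173,yellow=.174)
for k,mk in masks(im).items():
    bl,l=blobs(im,mk,60)
    for a,c in bl:
        print(k,a,c.round(1),ray("wrist",c,Z[k],P).round(4))
        if k=="red":
            ys,xs=np.where(l==l[int(c[1]),int(c[0])]);
            w=np.array([ray("wrist",q,.176,P)[:2] for q in np.c_[xs,ys]],np.float32)
            f=cv2.fitLine(w,cv2.DIST_L2,0,.001,.001).ravel();t=(w-f[2:])@f[:2];print("  if arm: line",f.round(4),"ends",(f[2:]+t.min()*f[:2]).round(4),(f[2:]+t.max()*f[:2]).round(4))
E
python3 w.py w1.png
```

```text
2.125 [ 0.6165 -0.0275  0.3338] [-0.8 -0.5  0.7]
red 945 [346.4 168.8] [ 0.6265 -0.0614  0.153 ]
  if arm: line [ 0.9638  0.2665  0.6316 -0.059 ] ends [ 0.5912 -0.0702] [ 0.6631 -0.0503]
red 473 [461.1 218.7] [ 0.5715 -0.1867  0.153 ]
  if arm: line [ 0.6082  0.7938  0.5813 -0.1746] ends [ 0.5734 -0.1848] [ 0.5888 -0.1647]
green 550 [252.1 181.2] [0.6134 0.0353 0.153 ]
blue 4695 [ 64.5 158.9] [0.6409 0.206  0.173 ]
blue 1496 [172.1 208.9] [0.5906 0.1124 0.173 ]
yellow 1081 [183.6 298.1] [0.4854 0.1152 0.174 ]
```

View pics/w1.png

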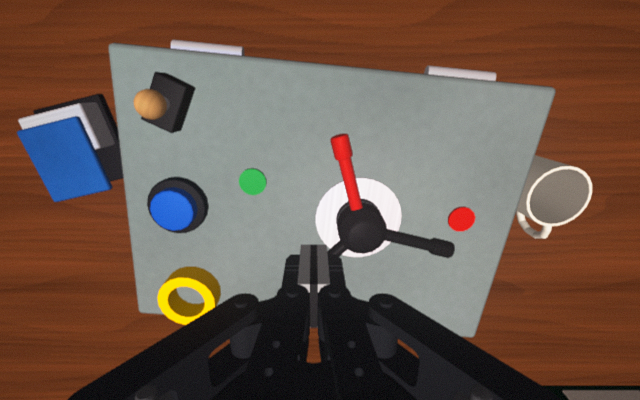

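The wrist view shows the arm tip at (341,140), the red dot at (461,219), the button top at (172,209), the hub at (360,225) and the far lid corners at (110,44) and (553,90). The fingers are clear of the handle. Next, refine the hub centre.

Run:
```python
from m import *
P=camera_params("wrist");im=cv2.imread("pics/w1.png")[:,:,::-1]
a,b=ray("wrist",(110,44),.15,P),ray("wrist",(553,90),.15,P);print(a,b,np.linalg.norm(a-b));y=(a-b)[:2]/np.linalg.norm((a-b)[:2])
x=np.array([y[1],-y[0]]);print("yaw",np.degrees(np.arctan2(-y[0],y[1])),"handle from button",np.array([.5906,.1124])-.19*y, "from corners",(a[:2]+b[:2])/2-.15*x-.04*y)
# white disc
w=(im.min(2)>185).astype(np.uint8);w[:170]=0;w[262:]=0;w[:,:310]=0;w[:,410:]=0
ys,xs=np.where(w);p=np.array([ray("wrist",q,.1505,P)[:2] for q in np.c_[xs,ys]],np.float32)
c,r=cv2.minEnclosingCircle(p);print("disc",c,r)
h=np.array(c);d=np.array([.5715,-.1867])-h;print("dot",np.linalg.norm(d),np.degrees(np.arctan2(d[1],d[0])))
```

```text
[0.74149798 0.155895   0.15      ] [ 0.70215481 -0.25436718  0.15      ] 0.4121443148478696
yaw -5.477777880839408 handle from button [ 0.57246266 -0.07673233] from corners [ 0.56869301 -0.07473447]
disc (0.5704599022865295, -0.07622414827346802) 0.0470467284321785
dot 0.11048074772536728 -89.46059299194977
```

Emit:
apply_moves:
  steps:
    - [0,0,0,0.035,0,0,0]
    - [0,0,0,0.07,0,0,0]
    - [0,0,0,0.105,0,0,0]
    - [0,0,0,0.13,0,0,0]
    - [0,0,0,0.146,0,0,0]

```text
clock: 2.8
tcp_pos: [0.6162, -0.0274, 0.1865]
orientation: [3.142, -0.001, -0.002]
contact_force: [-0.4, -0.5, -0.2]
finger_gap: -0.003
finger_force: 0.0
```

```bash
cat > path.py <<'E'
import numpy as np
from rig import get_obs
def pos(f,r=.062,sg=1):
    f=np.radians(f);n=np.array([-np.sin(f),np.cos(f)]);h=.011*abs(n[0])+.006*abs(n[1])+.006
    return np.array([.5708,-.0762])+r*np.array([np.cos(f),np.sin(f)])+sg*h*n
E
python3 - <<'E'
from path import *
o=get_obs();print(o["tcp_pos"],o["contact_force"])
for f in range(20,-91,-5):
    d=(pos(f)-o["tcp_pos"][:2])*1000;print(f,d.round(1)*[1,-1])
E
```

```text
[ 0.61616269 -0.0273637   0.18648831] [-0.43572494 -0.47604416 -0.22889323]
20 [ 7.6 13.2]
15 [10.7 18.6]
10 [13.3 24.5]
5 [15.3 30.5]
0 [16.6 36.8]
-5 [17.5 41.4]
-10 [18.1 46. ]
-15 [18.3 50.7]
-20 [18.2 55.6]
-25 [17.6 60.5]
-30 [16.7 65.4]
-35 [15.3 70.3]
-40 [13.5 75.2]
-45 [11.2 79.9]
-50 [ 8.5 84.6]
-55 [ 5.3 89. ]
-60 [ 1.7 93.3]
-65 [-2.4 97.2]
-70 [ -6.9 100.8]
-75 [-11.8 104. ]
-80 [-17.  106.8]
-85 [-22.5 109.1]
-90 [-28.4 110.8]
```

First push, to about -5°.

Emit:
apply_moves:
  steps:
    - [0,0.007,0.012,0,0,0,0]
    - [0,0.011,0.019,0,0,0,0]
    - [0,0.0135,0.0255,0,0,0,0]
    - [0,0.016,0.033,0,0,0,0]
    - [0,0.0175,0.0414,0,0,0,0]

```text
clock: 3.42
tcp_pos: [0.635, -0.068, 0.1879]
orientation: [-3.141, -0.002, -0.001]
contact_force: [-0.3, 3.9, 0.7]
finger_gap: -0.004
finger_force: 1.8
```

```bash
python3 w.py w2.png
```

```text
3.425 [ 0.635  -0.068   0.1879] [-0.3  3.9  0.7]
red 2090 [359.2 248.9] [ 0.6336 -0.0949  0.153 ]
  if arm: line [ 0.9906 -0.1369  0.6459 -0.091 ] ends [ 0.6183 -0.0872] [ 0.665  -0.0936]
red 1252 [497.1 335.4] [ 0.5713 -0.1867  0.153 ]
  if arm: line [ 0.6393  0.7689  0.5929 -0.1694] ends [ 0.5848 -0.1792] [ 0.6011 -0.1595]
green 1573 [140.2 278.7] [0.6132 0.0353 0.153 ]
blue 1250 [ 12.1 340.4] [0.5857 0.1023 0.173 ]
```

Emit:
apply_moves:
  steps:
    - [0,0.0007,0.008,0,0,0,0]
    - [0,0.0005,0.016,0,0,0,0]
    - [0,-0.0008,0.024,0,0,0,0]
    - [0,-0.004,0.0338,0,0,0,0]
    - [0,-0.009,0.0432,0,0,0,0]

```text
clock: 4.1
tcp_pos: [0.6257, -0.1119, 0.1873]
orientation: [3.141, 0.001, 0.001]
contact_force: [1.7, 2.9, -0.4]
finger_gap: -0.005
finger_force: 1.5
```

Emit:
apply_moves:
  steps:
    - [0,-0.0035,0.0045,0,0,0,0]
    - [0,-0.007,0.0087,0,0,0,0]
    - [0,-0.011,0.0126,0,0,0,0]
    - [0,-0.0155,0.0162,0,0,0,0]
    - [0,-0.0155,0.0162,0,0,0,0]

```text
clock: 4.72
tcp_pos: [0.6098, -0.128, 0.1874]
orientation: [3.141, 0.0, -0.001]
contact_force: [1.3, 1.7, -0.8]
finger_gap: 0.003
finger_force: 0.6
```

```bash
python3 w.py w3.png
```

```text
4.725 [ 0.6098 -0.128   0.1874] [ 1.3  1.7 -0.8]
red 1803 [387.2 289.6] [ 0.5808 -0.1732  0.153 ]
  if arm: line [ 0.2971  0.9549  0.5975 -0.1667] ends [ 0.5899 -0.1911] [ 0.6043 -0.1446]
green 1570 [ 22.5 241.2] [0.6133 0.0374 0.153 ]
```

View pics/w3.png

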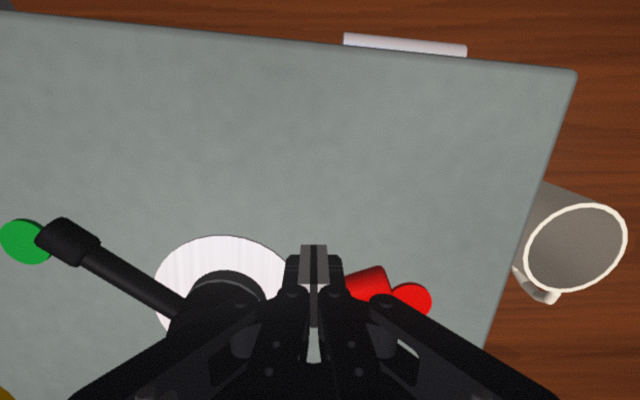

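The view shows the red arm's end at (370,285), just short of the dot at (411,300), with the rest hidden by the fingers. The black arm is well visible from (68,241) to (175,297) and gives the angle.

Run:
```python
from h import *
P=camera_params("wrist")
a,b=ray("wrist",(68,241),.176,P),ray("wrist",(175,297),.176,P);d=a-b;print(a,b,np.degrees(np.arctan2(d[1],d[0]))-120)
e=a[:2]-[.5708,-.0762];print(np.degrees(np.arctan2(e[1],e[0]))-120,np.linalg.norm(e))
from path import *
for f in (-70,-75,-77,-80,-85,-90):print(f,((pos(f)-[.6098,-.128])*1000).round(1)*[1,-1])
```

```text
[ 0.62539438 -0.00917942  0.176     ] [ 0.59293743 -0.05639413  0.176     ] -64.50591216797156
-69.16595704420747 0.08644249019916173
-70 [-0.5  0.2]
-75 [-5.4  3.4]
-77 [-7.4  4.5]
-80 [-10.6   6.2]
-85 [-16.2   8.4]
-90 [-22.   10.2]
```

Emit:
apply_moves:
  steps:
    - [0,-0.0049,0.0032,0,0,0,0]
    - [0,-0.01,0.006,0,0,0,0]
    - [0,-0.0157,0.0082,0,0,0,0]
    - [0,-0.0157,0.0082,0,0,0,0]
    - [0,-0.0157,0.0082,0,0,0,0]

```text
clock: 5.4
tcp_pos: [0.5939, -0.1361, 0.1873]
orientation: [3.141, 0.0, -0.002]
contact_force: [-0.9, -0.2, -0.8]
finger_gap: 0.002
finger_force: 0.1
```

Emit:
apply_moves:
  steps:
    - [0,0.015,0,0,0,0,0]
    - [0,0.03,0,0,0,0,0]
    - [0,0.03,0,-0.04,0,0,0]
    - [0,0.03,0,-0.09,0,0,0]
    - [0,0.03,0,-0.14,0,0,0]

```text
clock: 6.02
tcp_pos: [0.6239, -0.136, 0.3284]
orientation: [3.141, 0.001, -0.003]
contact_force: [1.6, -0.3, -0.1]
finger_gap: -0.002
finger_force: 0.0
```

Emit:
apply_moves:
  steps:
    - [0,-0.02,-0.02,0,0,0,0]
    - [0,-0.03,-0.06,0,0,0,0]
    - [0,-0.03,-0.07,0,0,0,0]
    - [0,-0.03,-0.07,0,0,0,0]
    - [0,-0.03,-0.07,0,0,0,0]

```text
clock: 6.65
tcp_pos: [0.5946, -0.0665, 0.327]
orientation: [3.141, -0.0, -0.001]
contact_force: [-0.4, 0.3, -1.0]
finger_gap: -0.001
finger_force: 0.0
```

```bash
python3 w.py w4.png
python3 - <<'E'
from m import *
save("top","t2.png")
E
```

```text
6.65 [ 0.5946 -0.0665  0.327 ] [-0.4  0.3 -1. ]
red 1316 [402.8 204.2] [ 0.5687 -0.1594  0.153 ]
  if arm: line [ 0.0919 -0.9958  0.5773 -0.1522] ends [ 0.5724 -0.0999] [ 0.5807 -0.1893]
green 613 [209.6 161.6] [0.6134 0.0354 0.153 ]
blue 4467 [ 29.8 145.2] [0.6328 0.1892 0.173 ]
blue 1643 [124.3 190.1] [0.5903 0.1125 0.173 ]
yellow 1361 [143.4 287.3] [0.4822 0.1134 0.174 ]
```

View pics/w4.png

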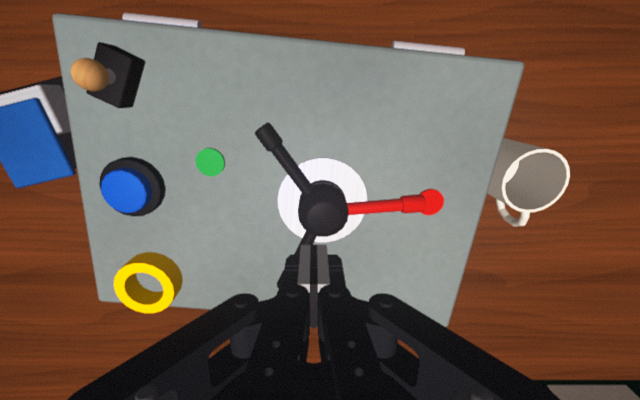

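The red arm now runs from (347,210) to (415,203) and the dot is at (431,201), so it is nearly aligned. I'll fit the arm without the dot.

```bash
cat > ang.py <<'E'
from m import *
def arm(n,im,P,hub=np.array([.5708,-.0762])):
    mk=masks(im)["red"];ys,xs=np.where(mk);p=np.c_[xs,ys]
    w=np.array([ray(n,q,.176,P)[:2] for q in p],np.float32)
    r=np.linalg.norm(w-hub,axis=1);w=w[(r<.088)&(r>.03)]
    f=cv2.fitLine(w,cv2.DIST_L2,0,.001,.001).ravel();f[:2]*=-np.sign(f[1])
    c=w.mean(0)-hub
    print(n,len(w),"fit ang",np.degrees(np.arctan2(f[1],f[0])),"from hub",np.degrees(np.arctan2(c[1],c[0])),"x at y=-.0762",f[2]+f[0]/f[1]*(-.0762-f[3]),"x at dot y",f[2]+f[0]/f[1]*(-.1867-f[3]))
if __name__=="__main__":
    import sys
    P=camera_params("wrist");arm("wrist",cv2.imread("pics/"+sys.argv[1])[:,:,::-1],P)
    arm("top",cv2.imread("pics/"+sys.argv[2])[:,:,::-1],camera_params("top"))
E
python3 ang.py w4.png t2.png
```

```text
wrist 701 fit ang -85.04146 from hub -85.31723453816517 x at y=-.0762 0.5705037 x at dot y 0.58009064Traceback (most recent call last):
  File "ang.py", line 12, in <module>
    arm("top",cv2.imread("pics/"+sys.argv[2])[:,:,::-1],camera_params("top"))
    ~~~^^^^^^^^^^^^^^^^^^^^^^^^^^^^^^^^^^^^^^^^^^^^^^^^^^^^^^^^^^^^^^^^^^^^^^
  File "ang.py", line 5, in arm
    r=np.linalg.norm(w-hub,axis=1);w=w[(r<.088)&(r>.03)]
                     ~^~~~
ValueError: operands could not be broadcast together with shapes (0,) (2,)
```

The arm is at -85.0°, exactly as commanded. The target is -89.5°, so it needs 4.5° more.

Emit:
apply_moves:
  steps:
    - [0,0.025,0.03,0,0,0,0]
    - [0,0.03,0.07,0,0,0,0]
    - [0,0.03,0.07,0.045,0,0,0]
    - [0,0.03,0.07,0.095,0,0,0]
    - [0,0.03,0.07,0.14,0,0,0]

```text
clock: 7.38
tcp_pos: [0.6241, -0.1368, 0.1852]
orientation: [3.141, -0.001, -0.001]
contact_force: [1.1, -0.1, -0.2]
finger_gap: 0.0
finger_force: 0.0
```

Emit:
apply_moves:
  steps:
    - [0,-0.013,0,0,0,0,0]
    - [0,-0.026,0,0,0,0,0]
    - [0,-0.0315,0.001,0,0,0,0]
    - [0,-0.0355,0.0016,0,0,0,0]
    - [0,-0.0355,0.0016,0,0,0,0]

```text
clock: 8.0
tcp_pos: [0.5894, -0.1376, 0.1875]
orientation: [3.141, 0.001, 0.002]
contact_force: [1.4, -0.7, -1.3]
finger_gap: 0.0
finger_force: 0.9
```

Emit:
apply_moves:
  steps:
    - [0,0.015,0,0,0,0,0]
    - [0,0.03,0,0,0,0,0]
    - [0,0.03,0,-0.04,0,0,0]
    - [0,0.03,0,-0.09,0,0,0]
    - [0,0.03,0,-0.14,0,0,0]

```text
clock: 8.62
tcp_pos: [0.6186, -0.1372, 0.3286]
orientation: [3.141, 0.001, -0.002]
contact_force: [0.8, -0.3, -0.8]
finger_gap: -0.0
finger_force: 0.0
```

Emit:
apply_moves:
  steps:
    - [0,-0.02,-0.02,0,0,0,0]
    - [0,-0.03,-0.06,0,0,0,0]
    - [0,-0.03,-0.07,0,0,0,0]
    - [0,-0.03,-0.07,0,0,0,0]
    - [0,-0.03,-0.07,0,0,0,0]

```text
clock: 9.25
tcp_pos: [0.5892, -0.068, 0.327]
orientation: [3.141, 0.0, -0.001]
contact_force: [0.6, -0.3, -0.3]
finger_gap: 0.003
finger_force: 0.0
```

```bash
python3 w.py w5.png;python3 ang.py w5.png t2.png 2>/dev/null
```

```text
9.25 [ 0.5892 -0.068   0.327 ] [ 0.6 -0.3 -0.3]
red 1356 [402.4 201.4] [ 0.5664 -0.1602  0.153 ]
  if arm: line [ 0.1156 -0.9933  0.5747 -0.153 ] ends [ 0.5685 -0.1005] [ 0.579  -0.1901]
green 622 [207.6 156.1] [0.6134 0.0353 0.153 ]
green 61 [633.8 384.2] [ 0.3136 -0.4855  0.153 ]
blue 4381 [ 28.4 141.3] [0.6309 0.1881 0.173 ]
blue 1685 [121.6 184.5] [0.5904 0.1124 0.173 ]
yellow 1391 [141.1 282.8] [0.4823 0.1134 0.174 ]
wrist 702 fit ang -88.82271 from hub -88.95392881320201 x at y=-.0762 0.57065994 x at dot y 0.57293075
```

View pics/w5.png

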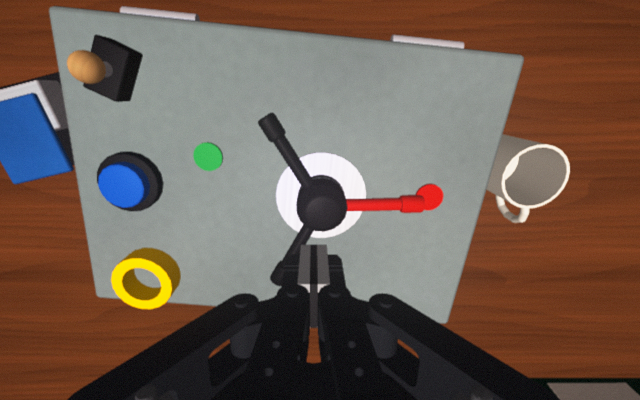

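The arm is at -88.9° against -89.5°, within measuring error, and it points squarely at the dot (429,195). Next is the button at (0.5904, 0.1124).

Emit:
apply_moves:
  steps:
    - [0,0.001,-0.05,0,0,0,0]
    - [0,0.001,-0.1,0,0,0,0]
    - [0,0.001,-0.15,0,0,0,0]
    - [0,0.001,-0.18,0,0,0,0]
    - [0,0.001,-0.18,0,0,0,0]

```text
clock: 9.93
tcp_pos: [0.5945, 0.0619, 0.327]
orientation: [-3.099, -0.133, 0.006]
contact_force: [-0.9, -0.2, 0.1]
finger_gap: -0.002
finger_force: 0.0
```

Emit:
apply_moves:
  steps:
    - [0,0,0,0.04,0,0,0]
    - [0,0,0,0.08,0,0,0]
    - [0,0,0,0.11,0,0,0]
    - [0,0,0,0.125,0,0,0]
    - [0,0,0,0.125,0,0,0]

```text
clock: 10.55
tcp_pos: [0.5933, 0.0639, 0.2017]
orientation: [-3.097, -0.137, 0.009]
contact_force: [1.0, -1.0, 0.9]
finger_gap: 0.001
finger_force: 0.0
```

The last joint hit its range. I'll go up and turn the wrist back.

Emit:
apply_moves:
  steps:
    - [0,0,0,-0.05,0,0,0]
    - [0,0,0,-0.1,0,0,-0.15]
    - [0,0,0,-0.1,0,0,-0.3]
    - [0,0,0,-0.1,0,0,-0.45]
    - [0,0,0,-0.1,0,0,-0.6]

```text
clock: 11.18
tcp_pos: [0.5951, 0.0601, 0.3049]
orientation: [-2.917, -1.055, -0.021]
contact_force: [0.1, -0.6, 0.1]
finger_gap: -0.001
finger_force: 0.0
```

```bash
cat > g.py <<'E'
from h import *
from scipy.spatial.transform import Rotation as R
o=get_obs();r=R.from_rotvec(o["orientation"]);print(o["tcp_pos"],o["joint_positions"].round(3),r.as_matrix().round(4).tolist())
print("to button:",r.inv().apply(np.array([.5904,.1124,.200])-o["tcp_pos"]).round(4))
t=r.inv()*R.from_euler("ZX",[np.arctan2(r.as_matrix()[1,0],r.as_matrix()[0,0]),np.pi]);print("turn",t.as_rotvec().round(4))
E
python3 g.py
```

```text
[0.59505608 0.06013222 0.30486278] [0.081 0.43  0.406 1.544 0.042 2.529] [[0.7688, 0.6395, -0.0012], [0.639, -0.768, 0.0422], [0.0261, -0.0332, -0.9991]]
to button: [ 0.0271 -0.0396  0.107 ]
turn [-0.0332 -0.0261  0.0004]
```

Emit:
apply_moves:
  steps:
    - [0,0.015,-0.02,0.02,-0.0332,-0.0261,0]
    - [0,0.0271,-0.0396,0.04,-0.0332,-0.0261,0]
    - [0,0.0271,-0.0396,0.06,-0.0332,-0.0261,0]
    - [0,0.0271,-0.0396,0.06,-0.0332,-0.0261,0]
    - [0,0.0271,-0.0396,0.06,-0.0332,-0.0261,0]

```text
clock: 11.8
tcp_pos: [0.5905, 0.1104, 0.2463]
orientation: [-2.956, -1.061, 0.002]
contact_force: [-0.1, -0.4, -0.2]
finger_gap: 0.003
finger_force: 0.0
```

```bash
python3 g.py; python3 w.py w6.png
```

```text
[0.59054013 0.11038816 0.24634044] [0.185 0.448 0.284 1.408 0.    2.637] [[0.772, 0.6356, -0.0015], [0.6356, -0.772, 0.0002], [-0.001, -0.0011, -1.0]]
to button: [ 0.0012 -0.0016  0.0463]
turn [-0.0011  0.001  -0.    ]
11.8 [0.5905 0.1104 0.2463] [-0.1 -0.4 -0.2]
green 898 [405.1 244.8] [0.6134 0.0352 0.153 ]
blue 8254 [167.7  39.7] [0.6241 0.2461 0.173 ]
blue 2997 [308.1 215.7] [0.5907 0.1148 0.173 ]
yellow 987 [205.  298.2] [0.4885 0.1327 0.174 ]
yellow 61 [223.1 344.6] [0.4598 0.0968 0.174 ]
```

View pics/w6.png

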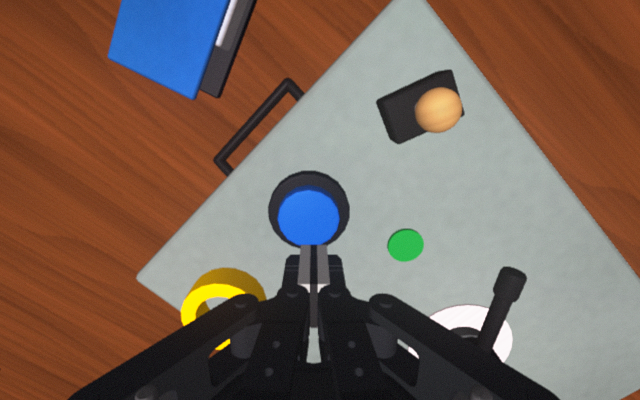

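The fingers are in line with the button (309,216), upright, with clear space around them. Now press.

Emit:
apply_moves:
  steps:
    - [0,0.0012,-0.0016,0.025,0,0,0]
    - [0,0.0012,-0.0016,0.045,0,0,0]
    - [0,0.0012,-0.0016,0.052,0,0,0]
    - [0,0.0012,-0.0016,0.056,0,0,0]
    - [0,0.0012,-0.0016,0.056,0,0,0]

```text
clock: 12.48
tcp_pos: [0.5896, 0.1123, 0.1897]
orientation: [-2.956, -1.061, 0.005]
contact_force: [-2.4, -1.2, 4.0]
finger_gap: 0.001
finger_force: 2.0
```

Emit:
apply_moves:
  steps:
    - [0,0,0,0.001,0,0,0]
    - [0,0,0,0.002,0,0,0]
    - [0,0,0,0.003,0,0,0]
    - [0,0,0,0.0035,0,0,0]
    - [0,0,0,0.0035,0,0,0]

```text
clock: 13.1
tcp_pos: [0.5898, 0.1124, 0.1879]
orientation: [-2.957, -1.061, 0.002]
contact_force: [-5.7, -2.0, 14.0]
finger_gap: -0.002
finger_force: 7.0
```

Bottomed out at TCP z 0.188 (the expected full travel) with 14 N. Release, retreat and check.

Emit:
apply_moves:
  steps:
    - [0,0,0,-0.005,0,0,0]
    - [0,0,0,-0.02,0,0,0]
    - [0,0,0,-0.06,0,0,0]
    - [0,0,0,-0.1,0,0,0]
    - [0,0,0,-0.14,0,0,0]

```text
clock: 13.72
tcp_pos: [0.5901, 0.1131, 0.3264]
orientation: [-2.955, -1.062, 0.005]
contact_force: [0.2, -0.4, 0.4]
finger_gap: 0.0
finger_force: 0.0
```

Emit:
apply_moves:
  steps:
    - [0,0.015,0.05,0,0,0,0]
    - [0,0.03,0.1,0,0,0,0]
    - [0,0.03,0.1,0,0,0,0]
    - [0,0.03,0.1,0,0,0,0]
    - [0,0.03,0.1,0,0,0,0]

```text
clock: 14.35
tcp_pos: [0.676, 0.0556, 0.3257]
orientation: [-2.955, -1.063, 0.005]
contact_force: [-0.9, 0.0, -0.1]
finger_gap: -0.001
finger_force: 0.0
```

```bash
python3 w.py w7.png;python3 ang.py w7.png t2.png 2>/dev/null
```

```text
14.35 [0.676  0.0556 0.3257] [-0.9  0.  -0.1]
green 482 [290.7 235.1] [0.6134 0.0352 0.153 ]
blue 6511 [120.1  66.5] [0.6534 0.245  0.173 ]
blue 1592 [211.5 213.5] [0.5912 0.1138 0.173 ]
yellow 1422 [154.1 287.3] [0.482  0.1139 0.174 ]
wrist 10 fit ang -78.249954 from hub -73.57125232123266 x at y=-.0762 0.577964 x at dot y 0.6009481
```

View pics/w7.png

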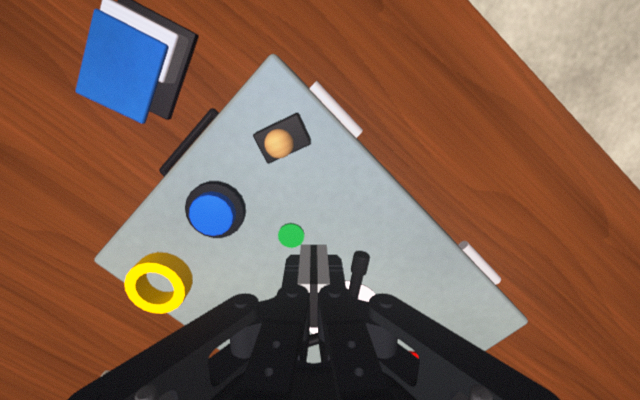

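The button is back up, the loose items are in place, and the robot touches nothing.

```bash
python3 -c "
from rig import sign_off;print(sign_off())"
```

```text
the job is handed in; nothing more can be done
None
```

Job handed in after about 14 s: the red arm was last measured within about 1° of the red dot, before the button press (not re-measured after); the blue button was then pressed to its stop and came back up, and no loose item was touched.

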